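# Wipe the turnings off the lapping plate into the chip pan

### The arm

A 6-joint arm with a two-finger parallel gripper is mounted at the origin on the work surface. World frame = base frame: x ahead of the robot, y to its left, z up, the work surface at z = 0. Lengths are in m, angles in rad, forces in N, time in s.
With the tool pointing down it reaches from about 0.25 to 0.725 m from the base axis. Payload 4 kg.
Tool frame: the origin (TCP) lies midway between the tips of the shut fingers; the grasp point (between the pads) lies 19 mm behind it; z points along the fingers, y is the direction in which the jaws open and shut (so a half turn about z gives the same grasp; the last joint's range is limited). The gripper opens to 85 mm and grips with 20 to 120 N. Pads are 22 mm wide; open, the fingers measure 114 mm over their backs; the gripper's body (76 mm by 85 mm) begins 54 mm behind the grasp point. The pads swing forward as they close: fully open they stand 13 mm farther back than shut.
Start: joints at [1.335, 0.241, 0.005, 1.335, 0, 1.571], TCP at [0.117, 0.486, 0.231] pointing down, gripper open.
Joint ranges: [-2.72, 2.72], [-1.05, 1.87], [-1.09, 1.28], [-1.99, 2.15], [-1.42, 1.44], [-3.14, 3.14]. Speed limits (rad/s): [2.79, 2.79, 3.14, 3.14, 3.14, 3.14].

### API

Orientations are given as a unit quaternion [x, y, z, w].
In Python, from workcell import bot, vision gives the robot as it stands. The module is installed in compiled form; this text tells all that it offers.
- The arm moves only by the tool send_rows, never from a script. Its argument "targets" is a list that holds one entry, the list of rows, each a list of 5 numbers: the shift along the world's x, y, z in cm, then the turn about the world's z in rad, then the finger opening in cm, from 0 to 8.54. A call has 1 to 12 rows; each row is the pose to reach, as a shift and turn from the pose commanded when the call began; what a row does not reach only later rows make up. A row lasts 1/8 s, in which the tool goes at most 62.5 mm and 10.7 degrees, less where a joint would pass 70% of its speed; a pose out of reach is approached as far as the arm can. A call with a gripper value outside its range is refused whole. The fingers move at their own pace and stop on an object; the grip force is fixed at half the most. Time passes only in rows, so rows that repeat a pose let the fingers close. It gives the time, the measured TCP pose, the force and the opening at its end, in the units of the state.
- bot.get_obs(): the state, without advancing time (a new reading comes with each control period).
- vision.camera(name): name is "side" or "top"; returns the picture (400x640x3 uint8, red, green, blue); there is no depth.
- vision.get_calibration(name): a dict with "vertical_fov" (degrees; the focal length in pixels is half the picture's height over the tangent of half this angle, whatever the lens; pixels are square), "cx", "cy" (the principal point, pixels), "rvec" (rotation vector, rad) and "tvec" (3), from world to camera coordinates, as OpenCV has them. Camera axes: x right, y down, z forward; pixel columns grow to the right and rows downward; lengths in m; the calibration is good to about 2 mm. A picture is of the moment at which its call begins. get_calibration takes no time and is no camera call.
- bot.job_done(): hands the job in, once; it reports no verdict.
Trained networks look in the newest picture that a camera, given by its name, has taken for a name from the list of things; names that differ only in an ending like _2 or _b are one class to them, and where a whole thing is asked for, a point or a joint stands for the part that bears it (a point fixed in the world has none). Each returns a list of dicts, best first, with "score" (0 to 1); they miss things now and then, are a little off and sometimes report something else, mostly with a low value. They report only what shows in the picture. A call takes as long as a camera call.
- vision.boxes_of(target, camera): "uv" ([column, row] in pixels, amid what is visible of it).
The state is a dict: "clock": time; "joint_pos": joint angles; "joint_vel": joint speeds; "tau": joint torques, N m; "eef_pos": TCP position; "tool_rot": TCP orientation; "ft_force": force on the tool from outside, world axes, zero at the start; "ft_torque": the same for the moment, N m; "grip_width": finger opening in m.
Only numpy, scipy, OpenCV 4.12 (cv2) and the standard library are available. Lean on these libraries where they do the work, as an engineer would, in place of code of your own. Each camera call takes 0.05 s, during which the arm holds its last target.

### The job

Clear the lapping plate for the next spool: take the scraper block out of the tool tray and with it wipe all six steel turnings over the plate's edge into the chip pan, keeping the gripper off them and not bearing down hard on the lapped face. Then stand the scraper back in the tool tray on its sole, set down rather than dropped, and leave everything else on the bench where it is.

Things in the scene. Friction and masses are not known exactly. Their poses are not given: they have to be found in the camera images.
- plate: Cast-iron lapping plate, 190 mm along its x, 240 mm along its y, flat grooved top face 45 mm above its origin. Heavy, fixed. The top slab (18 mm thick) overhangs as a 15 mm ledge; a small lifting handle below the level of the top at each x end. Origin: centre of its underside on the counter, z up. Chip pan and tool tray stand one at its +y and one at its -y side (which is which differs), its lip 5 mm under the ledge
- pan: Chip pan, empty: sheet-steel pan with rolled rim and a bow handle at each x end, 220 mm along its x, 130 mm along its y, walls 2 mm thick and 22 mm high, floor 3 mm. Fixed, squarely beside the plate, its centre 180 mm from the plate's centre along the plate's y. Origin: centre of its underside, z up
- tray: Tool tray holding the scraper block and the bronze lap: sheet-steel tray with ribbed mat, no handles, 220 mm along its x, 130 mm along its y, walls 2 mm thick and 14 mm high, floor 3 mm thick. Fixed, squarely beside the plate on the side away from the pan, centre 180 mm from the plate's centre. Origin: centre of its underside, z up
- scraper: Scraper block of beech, 0.15 to 0.3 kg: foot 130 mm along its x, 34 mm along its y (brass-faced), 16 mm high with a flat sole; centred on it an upright grip 90 mm along x, 24 mm thick along y, reaching to 79 mm above the sole. Both long faces of the foot are alike. Loose, stands on its sole in the tray. Origin: centre of the sole, z up
- turning0: Loose stiff steel turning, a C-shaped curl about 45 mm across, standing on edge, 8 mm high, strip 3 mm thick, 14 g. Origin: middle of its outline at its underside, z up
- turning1: Loose stiff steel turning, a C-shaped curl about 45 mm across, standing on edge, 8 mm high, strip 3 mm thick, 14 g. Origin: middle of its outline at its underside, z up
- turning2: Loose stiff steel turning, a C-shaped curl about 45 mm across, standing on edge, 8 mm high, strip 3 mm thick, 14 g. Origin: middle of its outline at its underside, z up
- turning3: Loose stiff steel turning, a C-shaped curl about 45 mm across, standing on edge, 8 mm high, strip 3 mm thick, 14 g. Origin: middle of its outline at its underside, z up
- turning4: Loose stiff steel turning, a bowed strip about 60 mm long, standing on edge, 8 mm high, strip 3 mm thick, 14 g. Origin: middle of its outline at its underside, z up
- turning5: Loose stiff steel turning, a bowed strip about 60 mm long, standing on edge, 8 mm high, strip 3 mm thick, 14 g. Origin: middle of its outline at its underside, z up
- lap: Bystander: bronze lap on its arbor, 171 mm long along x, 26 mm diameter, with a 28 mm square driver; lies in the tool tray beside the scraper. Origin: below its middle, at its underside
- vblock: Bystander: cast-iron V-block, 100 mm along x, 64 mm wide, 54 mm high. Origin: centre of underside
- spool_lying: Bystander: scored steel spool, 120 mm long, 34 mm diameter, lying in the V-block. Origin: its middle, x along its axis
- spool_standing: Bystander: scored steel spool, 120 mm, 34 mm diameter, standing on end. Origin: centre of lower end
- sleeve: Bystander: orange plastic spool sleeve (tube), 54 mm diameter, 85 mm high, standing. Origin: centre of lower end
- jar: Bystander: closed jar, 72 mm diameter, 75 mm high. Origin: centre of underside
- oilstone: Bystander: oilstone 150 x 50 x 25 mm lying on the counter. Origin: centre of underside

How it is judged:
On the way, in this order (a step that is already met when the one before it is completed fails the run):
1. the scraper is lifted out of the tool tray in the gripper (contact force between the fingers and scraper above 1 N and z of scraper in the frame of tray above 0.025 m), for 0.1 s.
2. all six turnings are in the chip pan while the scraper is still in the gripper (contact force between the fingers and scraper above 1 N and x of turning0 in the frame of pan between -0.11 and 0.11 m and y of turning0 in the frame of pan between -0.065 and 0.065 m and z of turning0 in the frame of pan between -0.005 and 0.03 m and x of turning1 in the frame of pan between -0.11 and 0.11 m and y of turning1 in the frame of pan between -0.065 and 0.065 m and z of turning1 in the frame of pan between -0.005 and 0.03 m and x of turning2 in the frame of pan between -0.11 and 0.11 m and y of turning2 in the frame of pan between -0.065 and 0.065 m and z of turning2 in the frame of pan between -0.005 and 0.03 m and x of turning3 in the frame of pan between -0.11 and 0.11 m and y of turning3 in the frame of pan between -0.065 and 0.065 m and z of turning3 in the frame of pan between -0.005 and 0.03 m and x of turning4 in the frame of pan between -0.11 and 0.11 m and y of turning4 in the frame of pan between -0.065 and 0.065 m and z of turning4 in the frame of pan between -0.005 and 0.03 m and x of turning5 in the frame of pan between -0.11 and 0.11 m and y of turning5 in the frame of pan between -0.065 and 0.065 m and z of turning5 in the frame of pan between -0.005 and 0.03 m), for 0.2 s.
At the end, for the whole second after the job is handed in: All six turnings lie still in the chip pan (origin within its outline, under 30 mm above its underside); the scraper stands still on its sole on the tool tray's floor, its centre within 45 mm of the tray's centre along each tray axis, leaning under 0.1 rad (x of turning0 in the frame of pan between -0.11 and 0.11 m and y of turning0 in the frame of pan between -0.065 and 0.065 m and z of turning0 in the frame of pan between -0.005 and 0.03 m and x of turning1 in the frame of pan between -0.11 and 0.11 m and y of turning1 in the frame of pan between -0.065 and 0.065 m and z of turning1 in the frame of pan between -0.005 and 0.03 m and x of turning2 in the frame of pan between -0.11 and 0.11 m and y of turning2 in the frame of pan between -0.065 and 0.065 m and z of turning2 in the frame of pan between -0.005 and 0.03 m and x of turning3 in the frame of pan between -0.11 and 0.11 m and y of turning3 in the frame of pan between -0.065 and 0.065 m and z of turning3 in the frame of pan between -0.005 and 0.03 m and x of turning4 in the frame of pan between -0.11 and 0.11 m and y of turning4 in the frame of pan between -0.065 and 0.065 m and z of turning4 in the frame of pan between -0.005 and 0.03 m and x of turning5 in the frame of pan between -0.11 and 0.11 m and y of turning5 in the frame of pan between -0.065 and 0.065 m and z of turning5 in the frame of pan between -0.005 and 0.03 m and linear speed of each of turning0, turning1, turning2, turning3, turning4, turning5, scraper below 0.02 m/s and x of scraper in the frame of tray between -0.045 and 0.045 m and y of scraper in the frame of tray between -0.045 and 0.045 m and z of scraper in the frame of tray between -0.003 and 0.008 m and angle between scraper's own z axis and vertical below 0.1 rad); the robot touches nothing.
It fails at once if the fingers or arm touch a turning (contact force between any of the fingers, the arm and turning0 above 0.3 N or contact force between any of the fingers, the arm and turning1 above 0.3 N or contact force between any of the fingers, the arm and turning2 above 0.3 N or contact force between any of the fingers, the arm and turning3 above 0.3 N or contact force between any of the fingers, the arm and turning4 above 0.3 N or contact force between any of the fingers, the arm and turning5 above 0.3 N).
It fails at once if the scraper is pressed on the plate with more than 40 N (contact force between scraper and plate above 40 N).
It fails at once if the scraper is dropped or thrown (faster than 0.6 m/s out of the gripper) (contact force between the fingers and scraper below 0.1 N and linear speed of scraper above 0.6 m/s).
It fails at once if a bystander is moved by more than 30 mm (distance of any of lap, vblock, spool_lying, spool_standing, sleeve, jar, oilstone from where it was at the start of the episode above 0.03 m).
It also fails if it takes over 58 s, if anything falls off the work surface, if the arm or the gripper's body presses on something with over 40 N, if the wrist force passes 120 N, or if a joint passes its speed limit or range.

## Working session

There is one attempt and no reset: what is moved stays moved. The work goes in short steps, Python scripts to look and compute and a tool call to move; the robot and the scene stay as the last step left them, time stands still between calls to the robot, and variables do not carry over. Pictures are saved under pics/ and viewed, and the job is handed in when it is done.

Besides the shell and the picture viewer there is one more tool, called after "Request:" as name(argument=value, ...) on one line, values as JSON. send_rows: Moves the arm, as the interface text tells. Its arguments: {"type":"object","properties":{"targets":{"type":"array"}},"required":["targets"]}

```bash
mkdir -p pics
cat > h.py <<'E'
import numpy as np,cv2
from workcell import bot,vision
def shot(n,f):
    im=vision.camera(n); cv2.imwrite('pics/'+f,im[:,:,::-1]); return im
def cal(n):
    c=vision.get_calibration(n); f=200/np.tan(np.radians(c['vertical_fov'])/2)
    K=np.array([[f,0,c['cx']],[0,f,c['cy']],[0,0,1]]); R=cv2.Rodrigues(np.array(c['rvec'],float))[0]
    return K,R,np.array(c['tvec'],float).ravel()
def ray(n,uv,z):
    K,R,t=cal(n); d=R.T@np.linalg.inv(K)@np.array([uv[0],uv[1],1.]); o=-R.T@t
    return o+d*(z-o[2])/d[2]
def proj(n,P):
    K,R,t=cal(n); P=np.atleast_2d(P); q=(K@(R@P.T+t[:,None])).T; return q[:,:2]/q[:,2:]
E
python3 - <<'E'
from h import *
for n in('side','top'):
    im=shot(n,n+'0.png'); print(n,vision.get_calibration(n)); K,R,t=cal(n); print(-R.T@t)
print(bot.get_obs())
E
```

```text
side {'vertical_fov': 43.62998341755541, 'cx': 322.93036340783857, 'cy': 194.071453169799, 'rvec': array([ 0.42190708, -2.62082601,  1.39545882]), 'tvec': array([0.55300941, 0.14900292, 1.16257445])}
[0.25641171 1.01034979 0.77009542]
top {'vertical_fov': 56.90943447433293, 'cx': 318.59939744742815, 'cy': 199.12774131709145, 'rvec': array([ 2.19008398, -2.20327899,  0.11508941]), 'tvec': array([-0.00213339,  0.56010346,  1.06486769])}
[0.47814272 0.02633603 1.10378874]
{'clock': 0.1, 'joint_pos': array([1.33504226e+00, 2.41381072e-01, 3.87042915e-03, 1.33520166e+00,
       1.37389919e-05, 1.57083672e+00]), 'joint_vel': array([-0.00196056, -0.00214891,  0.00273335, -0.00062823,  0.00158197,
       -0.00061684]), 'tau': array([-6.21261534e-04, -3.73137617e+01,  2.53010416e+01,  1.08581706e-02,
       -4.75273836e-06, -2.40534249e-06]), 'eef_pos': array([0.11665299, 0.4856245 , 0.23048467]), 'tool_rot': array([ 1.17624252e-01,  9.93057711e-01, -9.50534111e-04, -1.19466016e-04]), 'ft_force': array([ 0.43451694,  0.01428822, -0.53448298]), 'ft_torque': array([ 0.01359788, -0.00754439, -0.02413927]), 'grip_width': 0.08538765624117235}
```

View pics/top0.png

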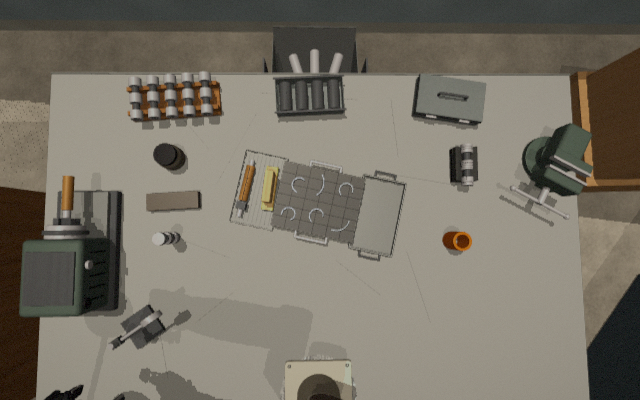

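View pics/side0.png

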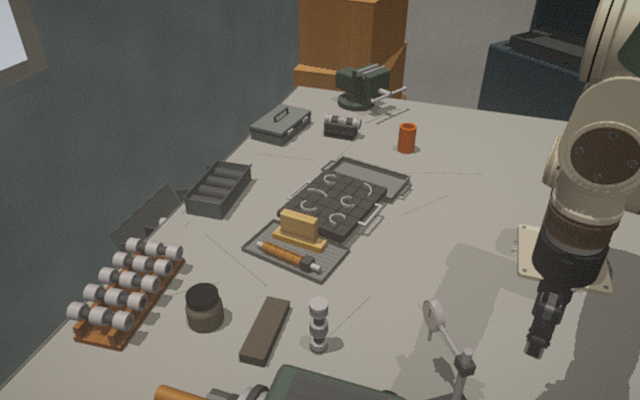

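Top view: the tray is at the left (about 257,190) with the lap and scraper (270,188), the plate is in the middle (318,205), and the pan is at the right (380,215). Next I'll enlarge the top view.

Run:
```python
import cv2
im=cv2.imread('pics/top0.png')[140:270,220:420]
cv2.imwrite('pics/top0z.png',cv2.resize(im,None,fx=4,fy=4,interpolation=cv2.INTER_CUBIC))
im=cv2.imread('pics/side0.png')[145:290,230:420]
cv2.imwrite('pics/side0z.png',cv2.resize(im,None,fx=4,fy=4,interpolation=cv2.INTER_CUBIC))
```

```text
(no output)
```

View pics/top0z.png

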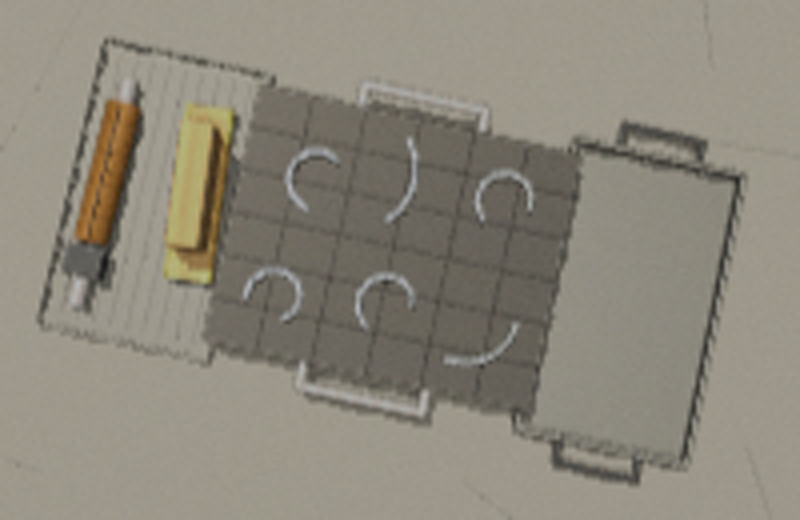

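View pics/side0z.png

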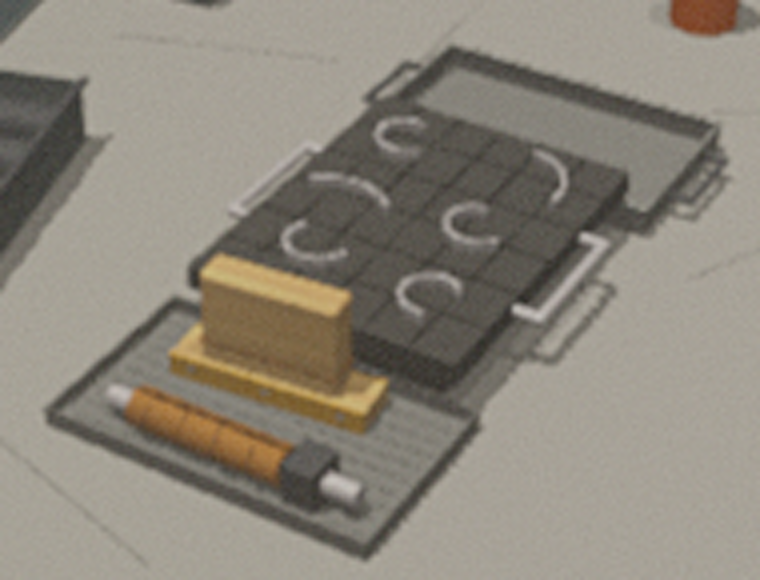

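```bash
cat > fit.py <<'E'
from h import *
from scipy.optimize import least_squares
T=lambda l:[(220+a/4,140+b/4) for a,b in l]
S=lambda l:[(230+a/4,145+b/4) for a,b in l]
# plate frame with +y toward pan; plate yaw: y dir to image right (-world y)
pl=[(-.095,-.12,.045),(-.095,.12,.045),(.095,.12,.045),(.095,-.12,.045)]
tr=[(.11,-.245,.014),(-.11,-.245,.014)]
pn=[(.11,.245,.022),(-.11,.245,.022)]
# which x sign is image-top is solved by yaw: y->-Y means x->-X => image bottom is +x
top=T([(258,88),(580,150),(534,415),(207,350)])+T([(40,326),(107,40)])+T([(688,466),(745,176)])
P=np.array(pl+tr+pn)
def W(p,Q): c,s=np.cos(p[2]),np.sin(p[2]); return np.c_[p[0]+c*Q[:,0]-s*Q[:,1],p[1]+s*Q[:,0]+c*Q[:,1],Q[:,2]]
f=lambda p:(proj('top',W(p,P))-np.array(top)).ravel()
r=least_squares(f,[.48,0,np.pi-.2]); print(r.x,np.degrees(r.x[2])); print(f(r.x).reshape(-1,2).round(1))
p=r.x
# side check
print(((proj('side',W(p,P))-[230,145])*4).round(0))
np.save('plate.npy',p)
def inv(w): c,s=np.cos(p[2]),np.sin(p[2]); d=w[:2]-p[:2]; return np.array([c*d[0]+s*d[1],-s*d[0]+c*d[1]])
print('turnings (plate frame mm)')
for n,pts in dict(C0=[(288,180),(318,148),(340,162),(306,210)],B0=[(409,138),(416,180),(388,220)],C1=[(476,195),(505,170),(533,195),(482,220),(530,215)],C2=[(245,298),(272,268),(300,295),(285,320)],C3=[(356,298),(385,273),(413,303),(366,327)],B1=[(446,360),(490,355),(517,324)]).items():
    print(n,[ (inv(ray('top',q,.053))*1000).round(0).tolist() for q in T(pts)])
for n,z,pts in (('scr top',.082,[(184,118),(214,122),(199,250),(168,243)]),('foot',.019,[(192,105),(233,110),(213,283),(165,277)])):
    for q in T(pts): w=ray('top',q,z); print(n,w.round(4),(inv(w)*1000).round(0))
for n,z,pts in (('scr top',.082,[(216,256),(350,293),(339,316),(201,277)]),('foot',.019,[(388,377),(363,410),(170,353)])):
    for q in S(pts): w=ray('side',q,z); print('side',n,w.round(4),(inv(w)*1000).round(0))
for n,z,pts in (('lap',.013,[(130,80),(78,310),(124,100),(92,245)]),):
    for q in T(pts): w=ray('top',q,z); print(n,(inv(w)*1000).round(0))
E
python3 fit.py
```

```text
[ 0.5492169  -0.00562901  2.92929871] 167.8364532017912
[[ 0.5 -0.3]
 [ 1.1  1.3]
 [-0.3 -0.4]
 [-0.8 -1.3]
 [-0.9  1. ]
 [-1.2 -0. ]
 [ 1.   0.2]
 [ 0.7 -0.4]]
[[194. 263.]
 [388.  91.]
 [636. 167.]
 [466. 361.]
 [380. 540.]
 [ 54. 406.]
 [724. 117.]
 [453.  39.]]
turnings (plate frame mm)
C0 [[-32.0, -86.0], [-59.0, -69.0], [-52.0, -52.0], [-14.0, -68.0]]
B0 [[-80.0, -7.0], [-51.0, 4.0], [-19.0, -10.0]]
C1 [[-49.0, 48.0], [-71.0, 65.0], [-58.0, 88.0], [-33.0, 56.0], [-43.0, 89.0]]
C2 [[57.0, -98.0], [32.0, -83.0], [47.0, -60.0], [66.0, -67.0]]
C3 [[41.0, -21.0], [19.0, -4.0], [36.0, 20.0], [59.0, -9.0]]
B1 [[71.0, 51.0], [61.0, 81.0], [35.0, 95.0]]
scr top [0.6389 0.1422 0.082 ] [ -57. -163.]
scr top [0.636  0.1213 0.082 ] [ -58. -142.]
scr top [0.5468 0.1315 0.082 ] [  31. -134.]
scr top [0.5518 0.1529 0.082 ] [  31. -155.]
foot [0.6585 0.1434 0.019 ] [ -75. -169.]
foot [0.6547 0.1132 0.019 ] [ -78. -138.]
foot [0.5267 0.1277 0.019 ] [  50. -126.]
foot [0.5313 0.1627 0.019 ] [  53. -161.]
side scr top [0.637  0.1281 0.082 ] [ -58. -149.]
side scr top [0.5505 0.1375 0.082 ] [  29. -140.]
side scr top [0.5495 0.16   0.082 ] [  35. -162.]
side scr top [0.6375 0.1503 0.082 ] [ -53. -171.]
side foot [0.5296 0.1291 0.019 ] [  48. -128.]
side foot [0.5341 0.1625 0.019 ] [  50. -161.]
side foot [0.6609 0.1491 0.019 ] [ -77. -175.]
lap [ -85. -219.]
lap [  90. -219.]
lap [ -69. -220.]
lap [  41. -219.]
```

Request:
send_rows(targets=[[[4.8,-3.5,0,0.01,5.5],[9.6,-7,0,0.02,5.5],[14.4,-10.5,0,0.03,5.5],[19.2,-14,0,0.04,5.5],[24,-17.5,-1,0.05,5.5],[28.8,-21,-2,0.06,5.5],[33.6,-24.5,-3,0.07,5.5],[38.4,-28,-4,0.08,5.5],[43.2,-31.5,-6,0.1,5.5],[47.6,-34.6,-7,0.109,5.5],[47.6,-34.6,-8,0.109,5.5],[47.6,-34.6,-8,0.109,5.5]]])

```text
clock: 1.6
eef_pos: [0.5913, 0.1398, 0.1494]
tool_rot: [0.064, 0.998, -0.0, -0.002]
ft_force: [-0.3, -0.3, -0.4]
grip_width: 0.0546
```

Run:
```python
from h import *
print(bot.get_obs()['eef_pos'])
im=shot('side','side1.png')[120:300,200:430,::-1]
cv2.imwrite('pics/side1z.png',cv2.resize(im,None,fx=3.4,fy=3.3,interpolation=cv2.INTER_CUBIC))
```

```text
[0.5913154  0.13984006 0.14943883]
```

View pics/side1z.png

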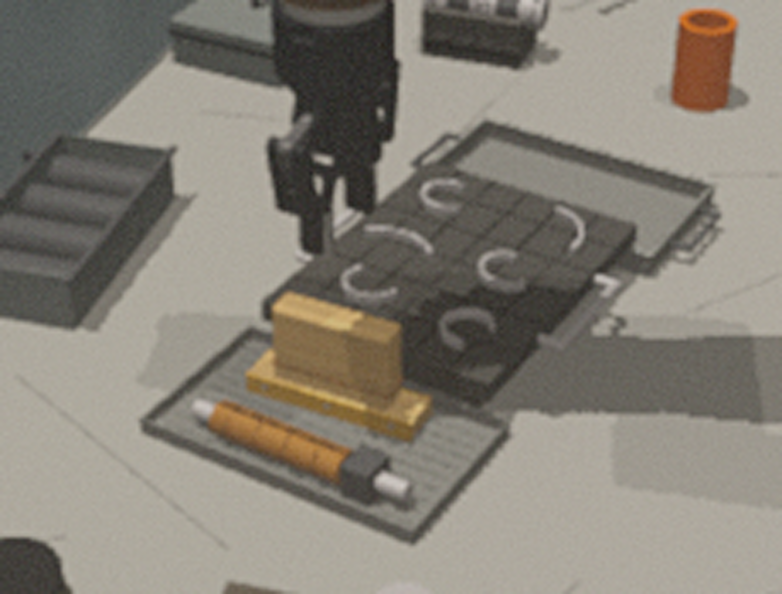

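Run:
```python
from h import *
q=proj('side',[[.5913,.1398,.1494],[.5913,.1398,.168],[.593,.1395,.082]]); print((q-[200,120])*[3.4,3.3])
```

```text
[[339.72961117 235.06708108]
 [339.16901413 212.04566209]
 [339.48613547 314.32247458]]
```

The gripper sits above the scraper grip, which agrees with the projection (340,235), so I'll descend and close.

Request:
send_rows(targets=[[[0.1,0,-2.5,0,5.5],[0.1,0,-5,0,5.5],[0.1,0,-7,0,5.5],[0.1,0,-8.5,0,5.5],[0.1,0,-9.5,0,5.5],[0.1,0,-10,0,5.5],[0.1,0,-10,0,5.5]]])

```text
clock: 2.52
eef_pos: [0.5939, 0.1403, 0.0514]
tool_rot: [0.063, 0.998, 0.0, 0.0]
ft_force: [-0.1, 0.2, 0.6]
grip_width: 0.055
```

Request:
send_rows(targets=[[[0,0,0,0,4],[0,0,0,0,3],[0,0,0,0,2],[0,0,0,0,1.5],[0,0,0,0,1.5],[0,0,0,0,1.5],[0,0,0,0,1.5]]])

```text
clock: 3.4
eef_pos: [0.5942, 0.1401, 0.0519]
tool_rot: [0.063, 0.998, 0.0, 0.001]
ft_force: [-0.1, -0.3, 5.9]
grip_width: 0.023
```

Request:
send_rows(targets=[[[0,0,1,0,1.5],[0,0,2.5,0,1.5],[0,0,4,0,1.5],[0,0,5.5,0,1.5],[0,0,6,0,1.5],[0,0,6,0,1.5],[0,0,6,0,1.5]]])

```text
clock: 4.28
eef_pos: [0.5933, 0.1401, 0.1107]
tool_rot: [0.063, 0.998, -0.0, -0.001]
ft_force: [-0.8, 0.6, -1.3]
grip_width: 0.0233
```

Run:
```python
from h import *
print(bot.get_obs()['eef_pos'])
im=shot('side','side2.png')[120:300,200:430,::-1]
cv2.imwrite('pics/side2z.png',cv2.resize(im,None,fx=3.4,fy=3.3,interpolation=cv2.INTER_CUBIC))
```

```text
[0.5933365  0.14005354 0.11070549]
```

View pics/side2z.png

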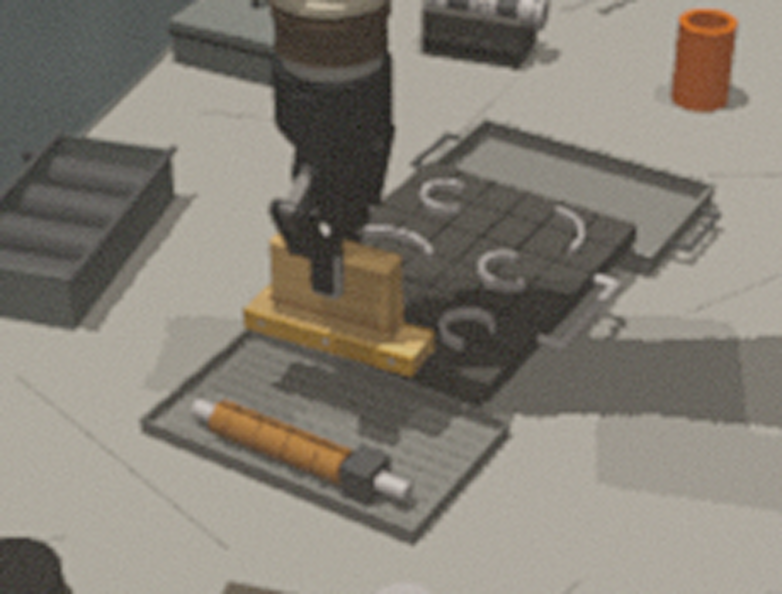

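Scraper lifted level in the gripper, with the tray showing only the lap. Lining up for the pass on the +x half of the plate.

Request:
send_rows(targets=[[[-2,0.4,0,-0.03,1.5],[-4,0.8,0,-0.06,1.5],[-6.4,1.2,0,-0.086,1.5],[-6.4,1.2,-1,-0.086,1.5],[-6.4,1.2,-1.5,-0.086,1.5],[-6.4,1.2,-1.5,-0.086,1.5],[-6.4,1.2,-1.5,-0.086,1.5]]])

```text
clock: 5.2
eef_pos: [0.5304, 0.152, 0.0961]
tool_rot: [0.106, 0.994, -0.0, 0.0]
ft_force: [0.4, 0.4, -1.6]
grip_width: 0.0232
```

Request:
send_rows(targets=[[[-0.3,-1.2,0,0,1.5],[-0.5,-2.4,0,0,1.5],[-0.8,-3.5,0,0,1.5],[-1.0,-4.7,0,0,1.5],[-1.3,-5.9,0,0,1.5],[-1.5,-7.0,0,0,1.5],[-1.8,-8.2,0,0,1.5],[-2.0,-9.4,0,0,1.5],[-2.3,-10.6,0,0,1.5],[-2.5,-11.7,0,0,1.5]]])

```text
clock: 6.45
eef_pos: [0.5046, 0.0344, 0.0963]
tool_rot: [0.106, 0.994, 0.0, -0.0]
ft_force: [-1.0, 0.2, -1.8]
grip_width: 0.0235
```

```bash
cat > look.py <<'E'
from h import *
import sys
k=sys.argv[1]; o=bot.get_obs(); p=np.load('plate.npy'); d=o['eef_pos'][:2]-p[:2]; c,s=np.cos(p[2]),np.sin(p[2])
print(o['clock'],o['eef_pos'].round(4),'plate frame',round(c*d[0]+s*d[1],4),round(-s*d[0]+c*d[1],4))
a=shot('side','s%s.png'%k)[130:270,230:430,::-1]; b=shot('top','t%s.png'%k)[140:280,220:420,::-1]
z=lambda i:cv2.resize(i,(800,560),interpolation=cv2.INTER_CUBIC)
cv2.imwrite('pics/sz%s.png'%k,z(a)); cv2.imwrite('pics/tz%s.png'%k,z(b))
E
python3 look.py 3
```

```text
6.45 [0.5046 0.0344 0.0963] plate frame 0.0521 -0.0297
```

View pics/sz3.png

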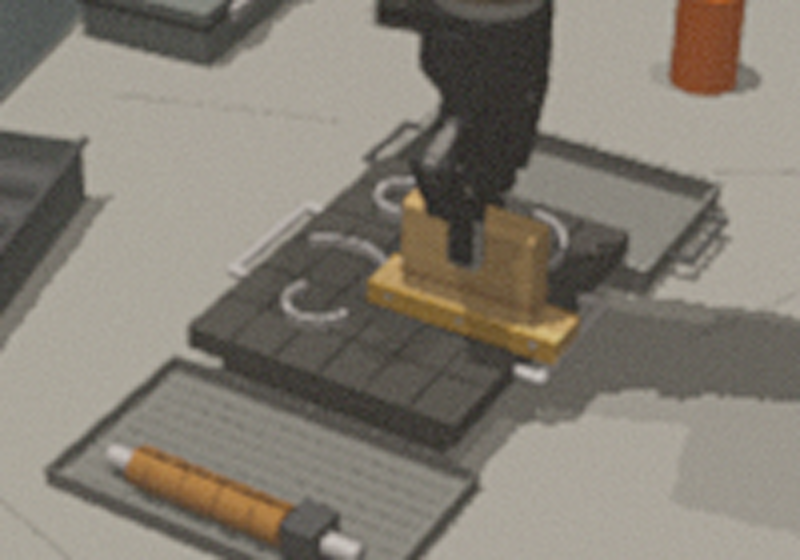

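View pics/tz3.png

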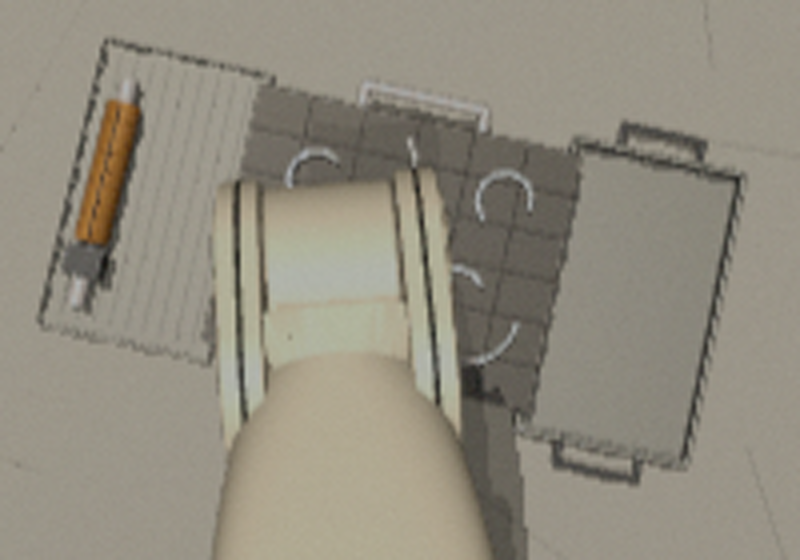

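C2 and C3 are being swept along and the other half is undisturbed, so I'll go on to the edge.

Request:
send_rows(targets=[[[-0.3,-1.3,0,0,1.5],[-0.6,-2.6,0,0,1.5],[-0.9,-3.9,0,0,1.5],[-1.1,-5.2,0,0,1.5],[-1.4,-6.5,0,0,1.5],[-1.7,-7.8,0,0,1.5],[-2.0,-9.1,0,0,1.5],[-2.3,-10.4,0,0,1.5],[-2.6,-11.7,0,0,1.5],[-2.8,-13.0,0,0,1.5],[-3.1,-14.1,0,0,1.5],[-3.3,-15.1,0,0,1.5]]])

```text
clock: 8.05
eef_pos: [0.4715, -0.1166, 0.0963]
tool_rot: [0.106, 0.994, -0.0, -0.0]
ft_force: [0.1, 0.0, -2.6]
grip_width: 0.0233
```

Request:
send_rows(targets=[[[0,0,0,0,1.5],[0,0,0,0,1.5]]])

```text
clock: 8.3
eef_pos: [0.4718, -0.1157, 0.0963]
tool_rot: [0.106, 0.994, 0.0, -0.0]
ft_force: [-0.5, 0.1, -1.9]
grip_width: 0.0231
```

```bash
python3 look.py 4
```

```text
8.3 [ 0.4718 -0.1157  0.0963] plate frame 0.0525 0.1239
```

View pics/sz4.png

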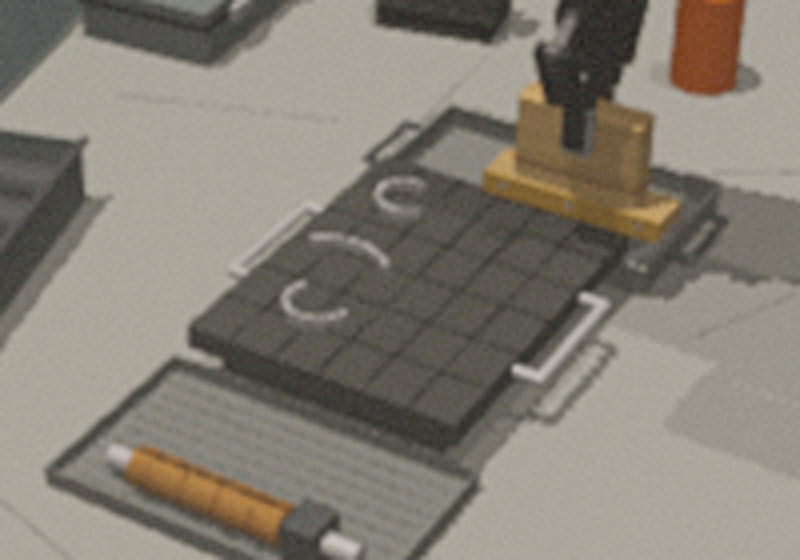

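View pics/tz4.png

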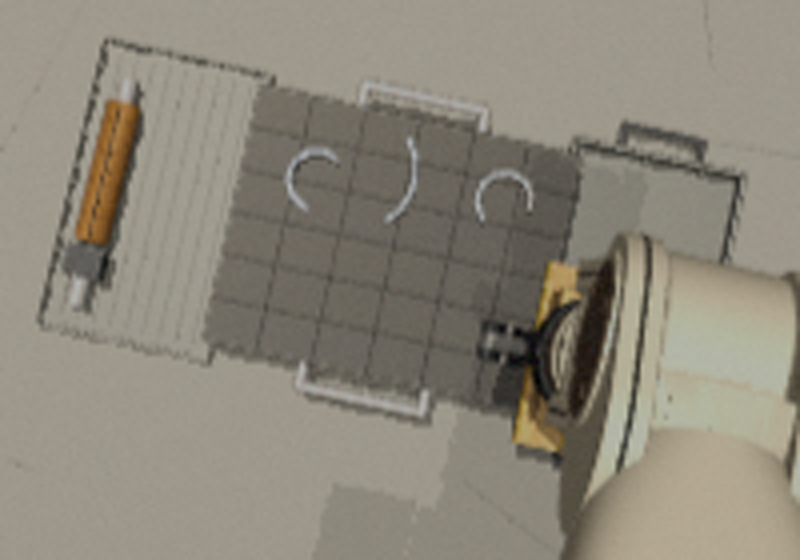

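Request:
send_rows(targets=[[[0,0,1.5,0,1.5],[0,0,4,0,1.5],[2,3,5,0,1.5],[4.5,7,5,0,1.5],[7.1,11,5,0,1.5],[9.7,15,5,0,1.5],[12.4,19,5,0,1.5],[15,23,5,0,1.5],[16.1,24.5,5,0,1.5],[16.1,24.5,3,0,1.5],[16.1,24.5,1,0,1.5],[16.1,24.5,0,0,1.5]]])

```text
clock: 9.9
eef_pos: [0.6322, 0.1295, 0.0957]
tool_rot: [0.106, 0.994, -0.0, -0.001]
ft_force: [-0.0, 0.8, -2.4]
grip_width: 0.0234
```

```bash
python3 look.py 5
```

```text
9.9 [0.6322 0.1295 0.0957] plate frame -0.0527 -0.1496
```

View pics/sz5.png

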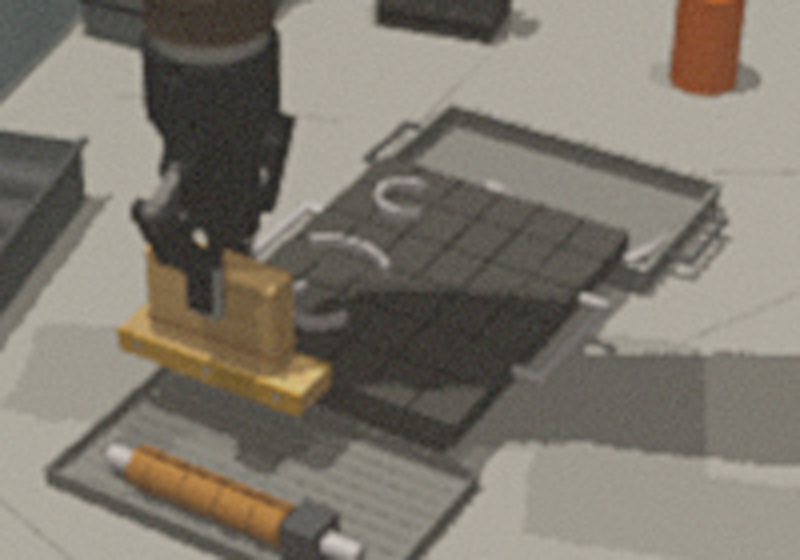

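View pics/tz5.png

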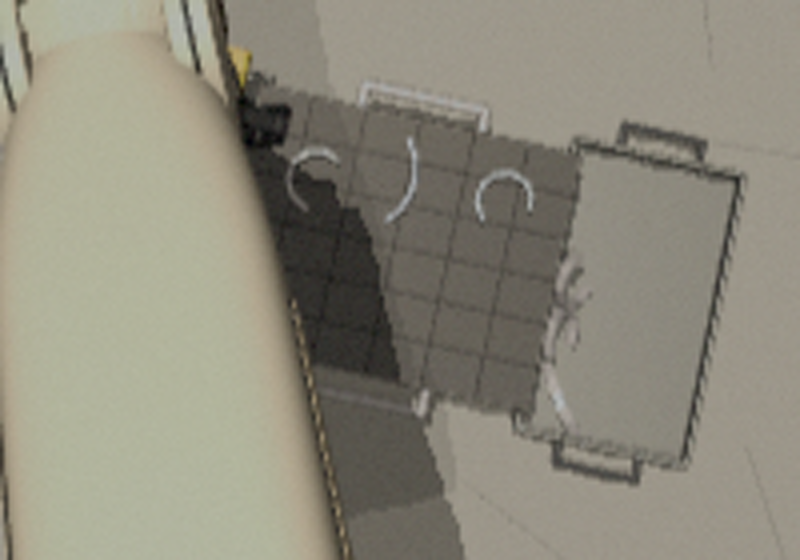

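Three turnings lie in the pan near the plate edge, and three remain on the plate. Second pass on the −x half.

Request:
send_rows(targets=[[[-0.3,-1.3,0,0,1.5],[-0.6,-2.6,0,0,1.5],[-0.8,-3.9,0,0,1.5],[-1.1,-5.2,0,0,1.5],[-1.4,-6.5,0,0,1.5],[-1.7,-7.8,0,0,1.5],[-2.0,-9.1,0,0,1.5],[-2.2,-10.4,0,0,1.5],[-2.5,-11.7,0,0,1.5],[-2.8,-13.0,0,0,1.5],[-3.0,-14.0,0,0,1.5]]])

```text
clock: 11.38
eef_pos: [0.6025, -0.0117, 0.0963]
tool_rot: [0.106, 0.994, 0.0, -0.0]
ft_force: [-0.4, 1.0, -2.2]
grip_width: 0.023
```

```bash
python3 look.py 6
```

```text
11.375 [ 0.6025 -0.0117  0.0963] plate frame -0.0534 -0.0053
```

View pics/sz6.png

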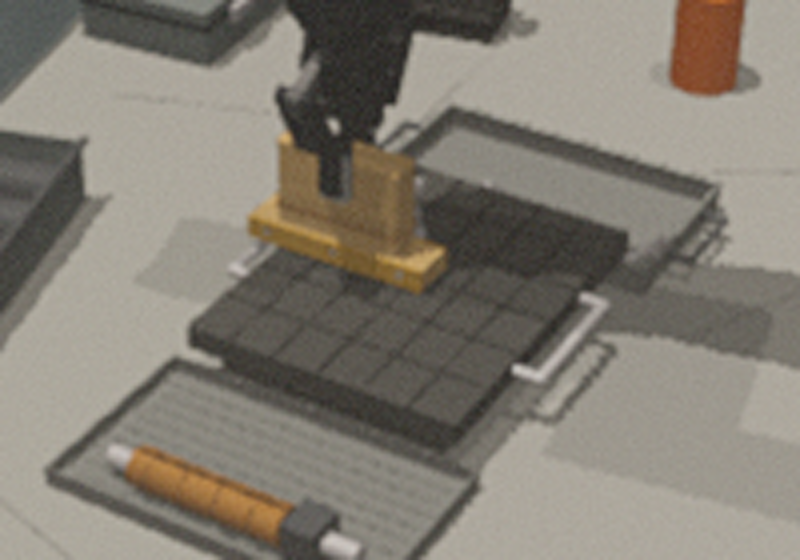

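View pics/tz6.png

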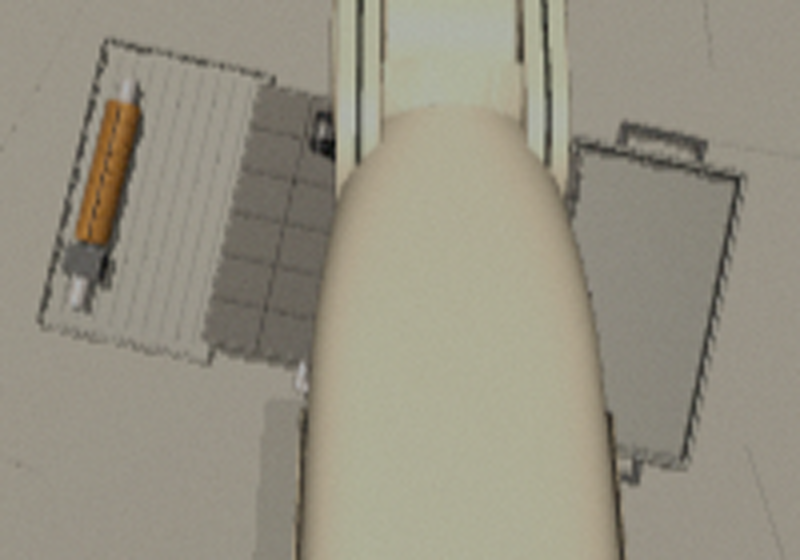

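Request:
send_rows(targets=[[[-0.3,-1.3,0,0,1.5],[-0.6,-2.6,0,0,1.5],[-0.8,-3.9,0,0,1.5],[-1.1,-5.2,0,0,1.5],[-1.4,-6.5,0,0,1.5],[-1.7,-7.8,0,0,1.5],[-2.0,-9.1,0,0,1.5],[-2.2,-10.4,0,0,1.5],[-2.5,-11.7,0,0,1.5],[-2.7,-12.7,0,0,1.5],[-2.7,-12.7,0,0,1.5],[-2.7,-12.7,0,0,1.5]]])

```text
clock: 12.98
eef_pos: [0.5759, -0.1376, 0.0963]
tool_rot: [0.106, 0.994, 0.0, 0.0]
ft_force: [-0.7, -1.0, -2.5]
grip_width: 0.023
```

```bash
python3 look.py 7
```

```text
12.975 [ 0.5759 -0.1376  0.0963] plate frame -0.0539 0.1234
```

View pics/sz7.png

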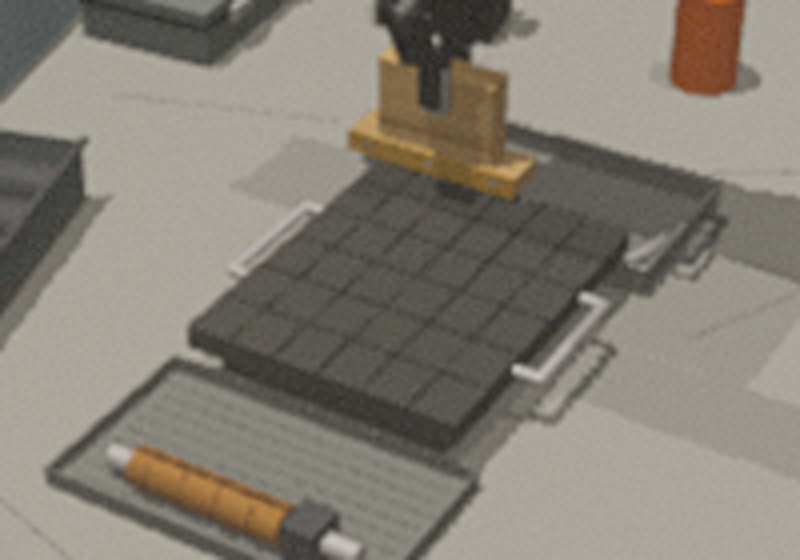

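View pics/tz7.png

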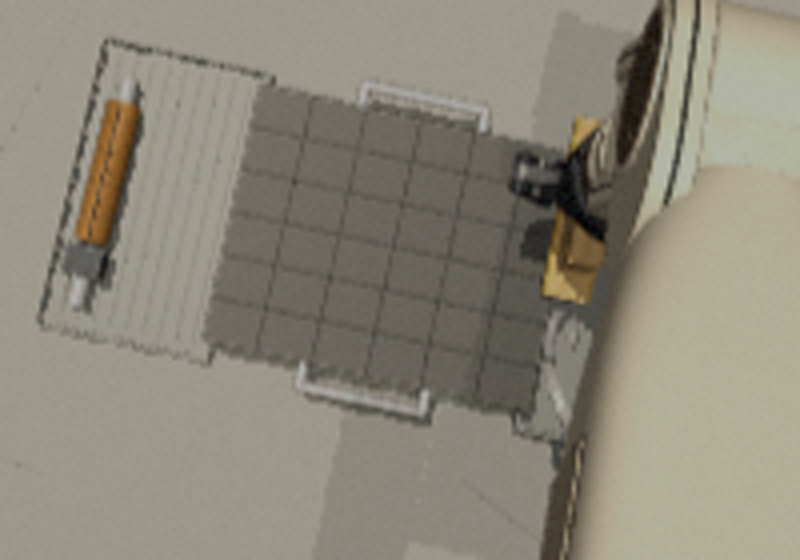

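Plate is clear. I'll lift, go back over the tray and then check the pan before setting down.

Request:
send_rows(targets=[[[0,0,1.5,0,1.5],[0,0,4,0,1.5],[0.2,3,5,0,1.5],[0.4,7,5,0,1.5],[0.6,11,5,0,1.5],[0.9,15,5,0,1.5],[1.2,19,5,0,1.5],[1.4,23,5,0,1.5],[1.6,26.5,5,0,1.5],[1.7,28.6,5,0,1.5],[1.7,28.6,5,0,1.5]]])

```text
clock: 14.45
eef_pos: [0.5929, 0.1495, 0.1469]
tool_rot: [0.105, 0.994, 0.0, 0.0]
ft_force: [0.1, -0.9, -1.5]
grip_width: 0.0235
```

```bash
python3 look.py 8
python3 - <<'E'
from h import *
b=cv2.imread('pics/t8.png')[165:265,330:430]; cv2.imwrite('pics/t8p.png',cv2.resize(b,(600,600),interpolation=cv2.INTER_CUBIC))
b=cv2.imread('pics/s8.png')[150:220,315:425]; cv2.imwrite('pics/s8p.png',cv2.resize(b,(770,490),interpolation=cv2.INTER_CUBIC))
E
```

```text
14.45 [0.5929 0.1495 0.1469] plate frame -0.01 -0.1609
```

View pics/t8p.png

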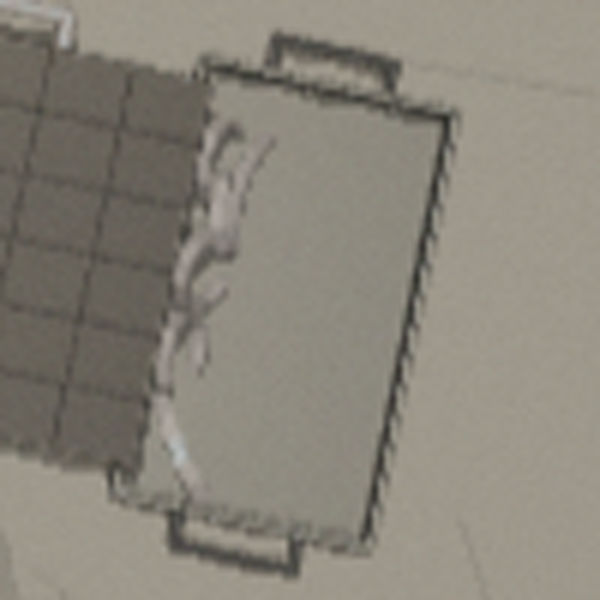

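View pics/s8p.png

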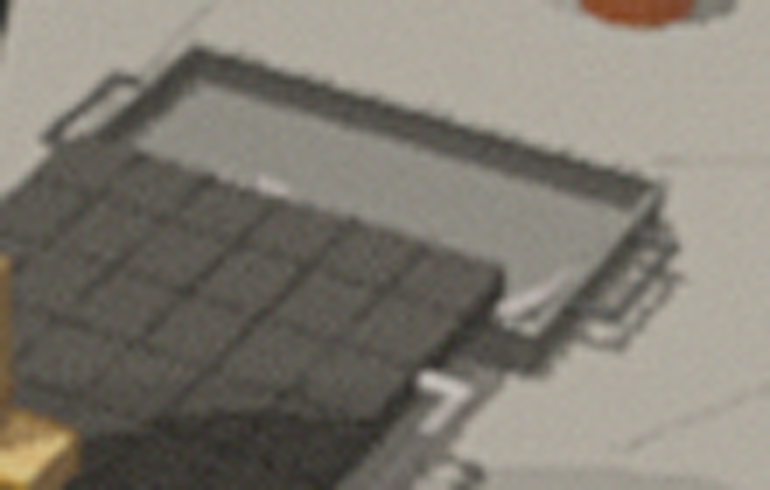

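View pics/sz8.png

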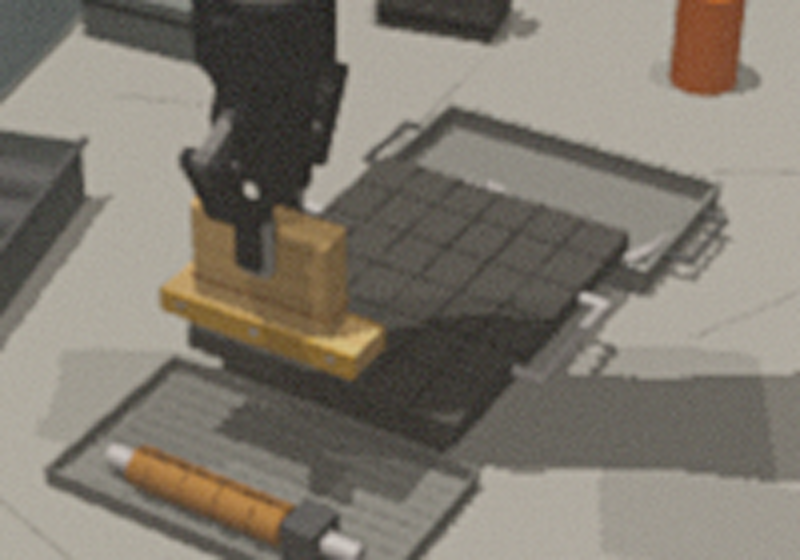

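Run:
```python
from h import *
acc=0
for i in range(6): acc=acc+vision.camera('top').astype(float)
b=(acc/6)[180:252,350:385,::-1]
b=np.clip((b-60)*1.6,0,255).astype(np.uint8)
a=cv2.resize(b[:38],None,fx=15,fy=15,interpolation=cv2.INTER_LANCZOS4); c=cv2.resize(b[34:],None,fx=15,fy=15,interpolation=cv2.INTER_LANCZOS4)
cv2.imwrite('pics/t9a.png',a); cv2.imwrite('pics/t9b.png',c)
acc=0
for i in range(6): acc=acc+vision.camera('side').astype(float)
b=np.clip(((acc/6)[160:205,320:415,::-1]-40)*1.6,0,255).astype(np.uint8); cv2.imwrite('pics/s9.png',cv2.resize(b,None,fx=8.4,fy=8.4,interpolation=cv2.INTER_LANCZOS4))
for n in range(6):
  if n in(0,4):
    for c in('top','side'): print(n,c,[(np.round(d['uv'],1).tolist(),round(d['score'],2)) for d in vision.boxes_of('turning%d'%n,c)])
```

```text
0 top [([357.4, 222.3], 0.58), ([370.0, 192.5], 0.55), ([366.1, 184.2], 0.5), ([365.6, 197.5], 0.49)]
0 side []
4 top [([357.4, 222.3], 0.58), ([370.0, 192.5], 0.55), ([366.1, 184.2], 0.5), ([365.6, 197.5], 0.49)]
4 side []
```

View pics/t9a.png

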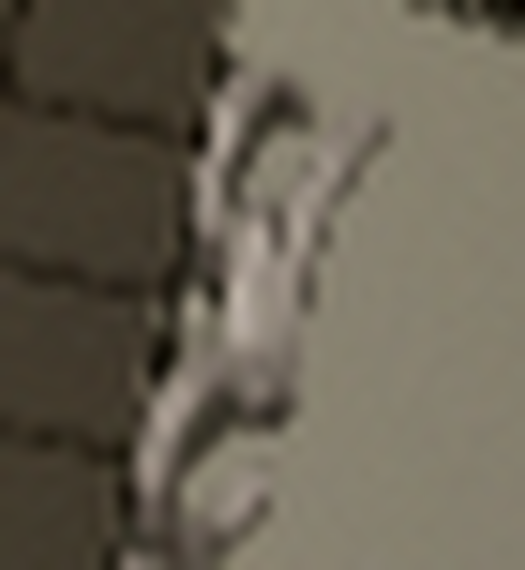

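View pics/t9b.png

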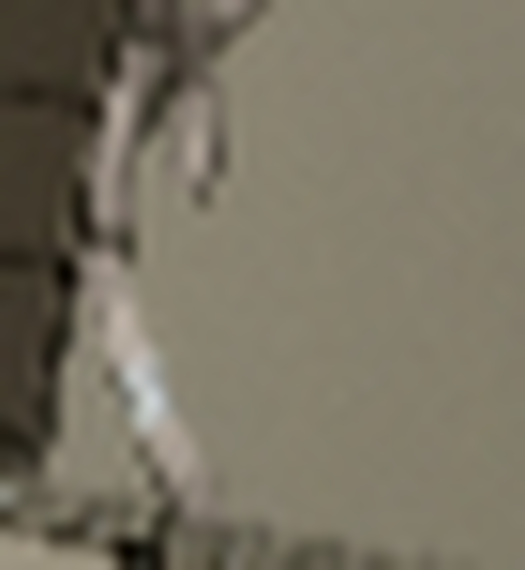

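View pics/s9.png

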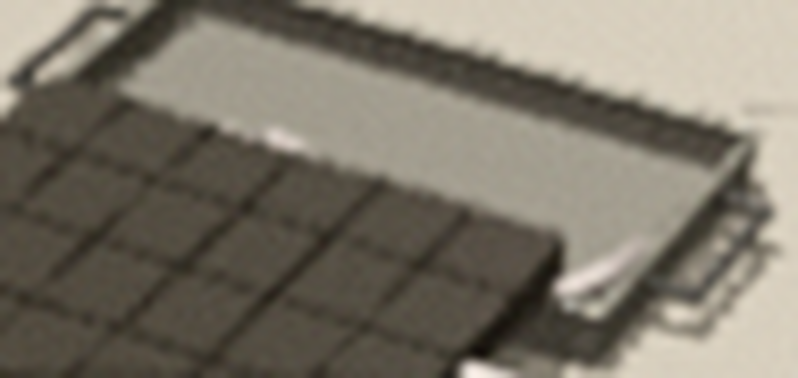

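Run:
```python
from h import *
p=np.load('plate.npy'); c,s=np.cos(p[2]),np.sin(p[2])
fr=lambda w:(np.round([c*(w[0]-p[0])+s*(w[1]-p[1]),-s*(w[0]-p[0])+c*(w[1]-p[1]),w[2]],4)*1000).round(0)
def tri(a,b):
    L=[]
    for n,q in(('top',a),('side',b)):
        K,R,t=cal(n); L.append(K@np.c_[R,t])
    X=cv2.triangulatePoints(L[0],L[1],np.array(a,float),np.array(b,float)).ravel(); X=X[:3]/X[3]
    print(fr(X),proj('top',X)-a,proj('side',X)-b)
T=lambda x,y:(350+x/15,180+y/15)
for a in [T(260,80),T(385,125),T(265,290),T(205,330),T(215,200)]:
    for b in [(353.9,176.4)]: tri(a,b)
# points vs height
for n,q in dict(Ctop1=T(205,230),Ctop1t=T(260,80),B0hi=T(385,125),B0lo=T(265,400),C2top=T(150,500),C2a=T(205,310),C2b=T(265,495),C3a=T(135,590),C3b=T(105,740),C3tip=T(200,710),B1a=T(100,765),B1b=T(195,1005)).items():
    print(n,[fr(ray('top',q,z)).tolist() for z in(.003,.025,.045)])
```

```text
[-45. 145.  22.] [[ 2.63988539 12.55387193]] [[-7.37106218 -1.02649952]]
[-52. 171.   5.] [[2.07471396 9.49864104]] [[-5.53817703 -0.67643577]]
[-29. 144.  25.] [[0.90500263 3.93909796]] [[-2.30492664 -0.21189685]]
[-20. 131.  34.] [[0.67076995 2.89156202]] [[-1.69636897 -0.14616412]]
[-32. 135.  30.] [[1.78093899 8.09968172]] [[-4.75792643 -0.54724085]]
Ctop1 [[-51.0, 128.0, 3.0], [-49.0, 125.0, 25.0], [-46.0, 123.0, 45.0]]
Ctop1t [[-83.0, 133.0, 3.0], [-80.0, 130.0, 25.0], [-77.0, 127.0, 45.0]]
B0hi [[-79.0, 160.0, 3.0], [-76.0, 156.0, 25.0], [-74.0, 153.0, 45.0]]
B0lo [[-20.0, 146.0, 3.0], [-18.0, 143.0, 25.0], [-16.0, 140.0, 45.0]]
C2top [[4.0, 128.0, 3.0], [6.0, 125.0, 25.0], [7.0, 122.0, 45.0]]
C2a [[-35.0, 131.0, 3.0], [-33.0, 128.0, 25.0], [-31.0, 126.0, 45.0]]
C2b [[-2.0, 150.0, 3.0], [0.0, 147.0, 25.0], [1.0, 144.0, 45.0]]
C3a [[22.0, 128.0, 3.0], [24.0, 126.0, 25.0], [24.0, 123.0, 45.0]]
C3b [[53.0, 128.0, 3.0], [53.0, 126.0, 25.0], [54.0, 123.0, 45.0]]
C3tip [[43.0, 146.0, 3.0], [44.0, 142.0, 25.0], [44.0, 140.0, 45.0]]
B1a [[58.0, 128.0, 3.0], [58.0, 126.0, 25.0], [59.0, 123.0, 45.0]]
B1b [[100.0, 156.0, 3.0], [100.0, 153.0, 25.0], [100.0, 150.0, 45.0]]
```

B0 and one curl are piled near (x −25, y 140, about 30 mm high in the plate frame). That's too close to the 30 mm limit, so I'll tamp the pile gently with the scraper sole.

Request:
send_rows(targets=[[[-0.4,-4,0,0,1.5],[-1,-9,0,0,1.5],[-1.6,-14,0,0,1.5],[-2.2,-19,0,0,1.5],[-2.8,-24,0,0,1.5],[-3.2,-28,0,0,1.5],[-3.4,-30.1,0,0,1.5],[-3.4,-30.1,-2,0,1.5],[-3.4,-30.1,-4,0,1.5],[-3.4,-30.1,-4.5,0,1.5],[-3.4,-30.1,-4.5,0,1.5]]])

```text
clock: 16.73
eef_pos: [0.5589, -0.1523, 0.1013]
tool_rot: [0.106, 0.994, 0.0, -0.0]
ft_force: [-0.9, -0.5, -1.7]
grip_width: 0.0231
```

```bash
python3 look.py 10
```

```text
16.725 [ 0.5589 -0.1523  0.1013] plate frame -0.0404 0.1413
```

View pics/sz10.png

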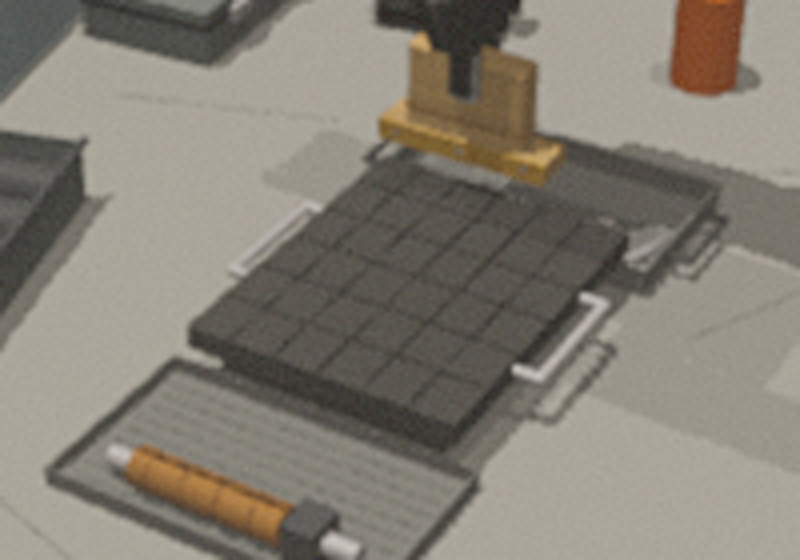

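Sole is at about 52 mm, clear of the plate. Lowering in small steps.

Request:
send_rows(targets=[[[0,0,-0.4,0,1.5],[0,0,-0.8,0,1.5],[0,0,-1.2,0,1.5],[0,0,-1.2,0,1.5]]])

```text
clock: 17.32
eef_pos: [0.5586, -0.1529, 0.0889]
tool_rot: [0.106, 0.994, -0.0, -0.0]
ft_force: [-0.0, -0.1, -1.2]
grip_width: 0.023
```

Request:
send_rows(targets=[[[0,0,-0.2,0,1.5],[0,0,-0.4,0,1.5],[0,0,-0.4,0,1.5]]])

```text
clock: 17.7
eef_pos: [0.5592, -0.1535, 0.0859]
tool_rot: [0.106, 0.994, -0.001, 0.001]
ft_force: [-0.9, -2.2, 1.9]
grip_width: 0.0234
```

Request:
send_rows(targets=[[[0,0,-0.15,0,1.5],[0,0,-0.3,0,1.5],[0,0,-0.3,0,1.5]]])

```text
clock: 18.08
eef_pos: [0.5596, -0.1541, 0.084]
tool_rot: [0.106, 0.994, -0.001, 0.001]
ft_force: [-1.7, -3.2, 8.4]
grip_width: 0.023
```

Request:
send_rows(targets=[[[-0.1,-0.5,0,0,1.5],[-0.2,-1,0,0,1.5],[-0.3,-1.5,-0.1,0,1.5],[-0.4,-2,-0.2,0,1.5],[-0.4,-2,-0.2,0,1.5]]])

```text
clock: 18.7
eef_pos: [0.5545, -0.1732, 0.0799]
tool_rot: [0.107, 0.994, 0.0, -0.0]
ft_force: [-0.4, 0.0, -3.0]
grip_width: 0.0235
```

Free of contact. Lift away and look.

Request:
send_rows(targets=[[[0,0,2,0,1.5],[0,0,5,0,1.5],[0.2,2,7,0,1.5],[0.8,7,7,0,1.5],[1.4,12,7,0,1.5],[2,17,7,0,1.5],[2.6,22,7,0,1.5],[3.2,27,7,0,1.5],[3.7,31,7,0,1.5],[3.8,32.2,7,0,1.5],[3.8,32.2,7,0,1.5]]])

```text
clock: 20.08
eef_pos: [0.5926, 0.1497, 0.15]
tool_rot: [0.105, 0.994, -0.0, -0.0]
ft_force: [-0.1, -0.5, -2.2]
grip_width: 0.0235
```

```bash
python3 look.py 11
python3 - <<'E'
from h import *
acc=0
for i in range(4): acc=acc+vision.camera('top').astype(float)
b=(acc/4)[180:252,350:385,::-1]
b=np.clip((b-60)*1.6,0,255).astype(np.uint8)
b=cv2.rotate(b,cv2.ROTATE_90_COUNTERCLOCKWISE)
cv2.imwrite('pics/t11p.png',cv2.resize(b,None,fx=11,fy=11,interpolation=cv2.INTER_LANCZOS4))
acc=0
for i in range(4): acc=acc+vision.camera('side').astype(float)
b=np.clip(((acc/4)[160:205,320:415,::-1]-40)*1.6,0,255).astype(np.uint8); cv2.imwrite('pics/s11p.png',cv2.resize(b,None,fx=8.4,fy=8.4,interpolation=cv2.INTER_LANCZOS4))
E
```

```text
20.075 [0.5926 0.1497 0.15  ] plate frame -0.0096 -0.161
```

View pics/t11p.png

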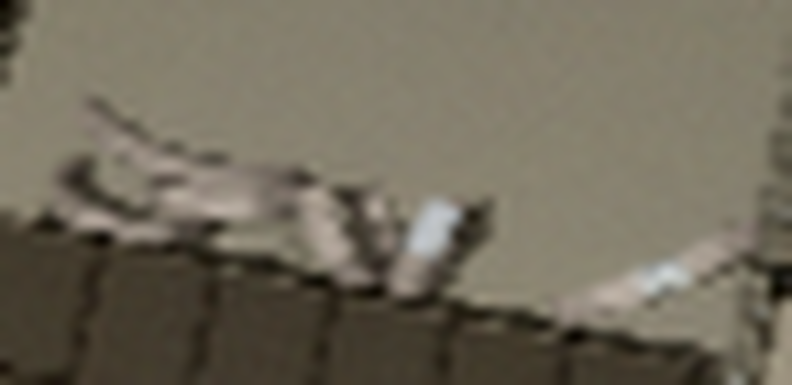

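View pics/s11p.png

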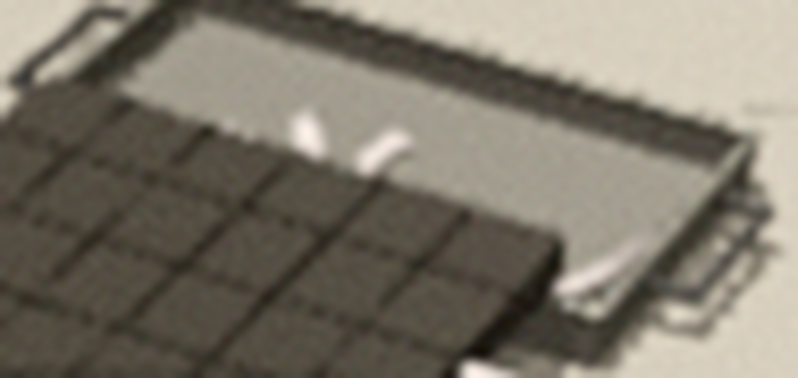

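View pics/sz11.png

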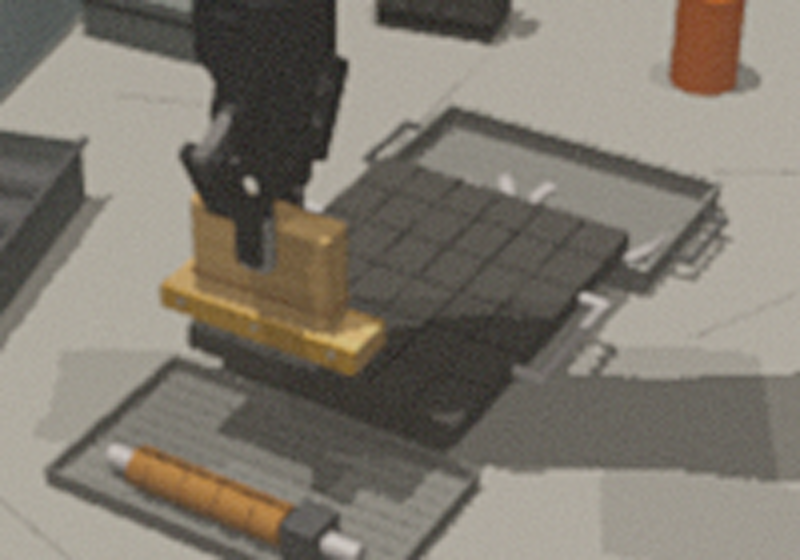

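```bash
cat > tri.py <<'E'
from h import *
p=np.load('plate.npy'); c,s=np.cos(p[2]),np.sin(p[2])
fr=lambda w:(np.round([c*(w[0]-p[0])+s*(w[1]-p[1]),-s*(w[0]-p[0])+c*(w[1]-p[1]),w[2]],4)*1000).round(0)
def tri(a,b):
    L=[]
    for n in('top','side'):
        K,R,t=cal(n); L.append(K@np.c_[R,t])
    X=cv2.triangulatePoints(L[0],L[1],np.array(a,float),np.array(b,float)).ravel(); X=X[:3]/X[3]
    print(a,b,fr(X),(proj('top',X)-a).round(1),(proj('side',X)-b).round(1))
E
python3 - <<'E'
from tri import *
R=lambda x,y:(384.5-y/11,179.5+x/11)
S=lambda x,y:(320+x/8.4,160+y/8.4)
for a in [R(440,205),R(425,210),R(485,205)]: tri(a,S(402,140))
for a in [R(420,250),R(400,290)]: tri(a,S(370,165))
for a in [R(315,195),R(330,190),R(375,195)]: tri(a,S(300,122))
for a in [R(345,270),R(335,240)]: tri(a,S(318,152))
E
```

```text
(365.8636363636364, 219.5) (367.85714285714283, 176.66666666666666) [ 21. 143.  40.] [[0.1 0.2]] [[-0.1 -0. ]]
(365.40909090909093, 218.13636363636363) (367.85714285714283, 176.66666666666666) [ 20. 142.  40.] [[0.3 1.1]] [[-0.7 -0. ]]
(365.8636363636364, 223.5909090909091) (367.85714285714283, 176.66666666666666) [ 26. 142.  42.] [[-0.5 -2.3]] [[1.3 0. ]]
(361.77272727272725, 217.6818181818182) (364.04761904761904, 179.64285714285714) [ 17. 131.  36.] [[-0.1 -0.3]] [[0.2 0. ]]
(358.1363636363636, 215.86363636363637) (364.04761904761904, 179.64285714285714) [ 19. 120.  42.] [[0.3 1.4]] [[-0.8 -0. ]]
(366.77272727272725, 208.13636363636363) (355.7142857142857, 174.52380952380952) [-13. 139.  38.] [[-0.1 -0.3]] [[0.2 0. ]]
(367.22727272727275, 209.5) (355.7142857142857, 174.52380952380952) [-12. 140.  38.] [[-0.3 -1.2]] [[0.7 0. ]]
(366.77272727272725, 213.5909090909091) (355.7142857142857, 174.52380952380952) [ -6. 138.  41.] [[-0.9 -3.6]] [[2.1 0.1]]
(359.95454545454544, 210.86363636363637) (357.85714285714283, 178.0952380952381) [  1. 122.  40.] [[0.1 0.4]] [[-0.3 -0. ]]
(362.6818181818182, 209.95454545454544) (357.85714285714283, 178.0952380952381) [ -3. 130.  35.] [[0.1 0.6]] [[-0.4 -0. ]]
```

The tamping left two curls upright (tops at about 40 mm, so their middles are near 20 mm). The rest of the pile now stays below the side-view sight line (about 32 mm at y 140). All lie inside the pan outline, so now I'll set the scraper down.

Request:
send_rows(targets=[[[0,0,-2.5,0,1.5],[0,0,-5,0,1.5],[0,0,-7,0,1.5],[0,0,-8.3,0,1.5],[0,0,-9,0,1.5],[0,0,-9.3,0,1.5],[0,0,-9.3,0,1.5]]])

```text
clock: 21.45
eef_pos: [0.5932, 0.1492, 0.0577]
tool_rot: [0.106, 0.994, 0.0, 0.0]
ft_force: [1.1, 0.4, -1.8]
grip_width: 0.0233
```

Request:
send_rows(targets=[[[0,0,-0.2,0,1.5],[0,0,-0.4,0,1.5],[0,0,-0.4,0,1.5]]])

```text
clock: 21.82
eef_pos: [0.5927, 0.1492, 0.0532]
tool_rot: [0.106, 0.994, -0.0, -0.0]
ft_force: [-0.0, 0.3, -1.9]
grip_width: 0.0231
```

Request:
send_rows(targets=[[[0,0,-0.1,0,1.5],[0,0,-0.2,0,1.5],[0,0,-0.2,0,1.5]]])

```text
clock: 22.2
eef_pos: [0.5928, 0.1492, 0.0519]
tool_rot: [0.106, 0.994, 0.0, 0.0]
ft_force: [-2.4, -0.7, 3.6]
grip_width: 0.0234
```

Contact felt (about 5 N). Releasing.

Request:
send_rows(targets=[[[0,0,0,0,2.6],[0,0,0,0,3.2],[0,0,0,0,4],[0,0,0,0,5],[0,0,0,0,5.5],[0,0,0,0,5.5],[0,0,1,0,5.5],[0,0,3,0,5.5],[0,0,6,0,5.5],[0,0,10,0,5.5],[0,0,14,0,5.5]]])

```text
clock: 23.58
eef_pos: [0.5927, 0.1491, 0.1933]
tool_rot: [0.106, 0.994, 0.0, 0.0]
ft_force: [1.1, 0.3, 0.1]
grip_width: 0.0549
```

Request:
send_rows(targets=[[[-4,3,1,0,5.5],[-8,6,1,0,5.5],[-12,9,1,0,5.5],[-16,12,1,0,5.5],[-20,15,1,0,5.5],[-24,18,1,0,5.5],[-28,21,1,0,5.5],[-32,24,1,0,5.5],[-32,24,1,0,5.5],[-32,24,1,0,5.5]]])

```text
clock: 24.82
eef_pos: [0.273, 0.3892, 0.2019]
tool_rot: [0.106, 0.994, 0.0, 0.0]
ft_force: [-0.2, -0.1, -0.9]
grip_width: 0.0549
```

```bash
python3 look.py 12
```

```text
24.825 [0.273  0.3892 0.2019] plate frame 0.3532 -0.3277
```

View pics/sz12.png

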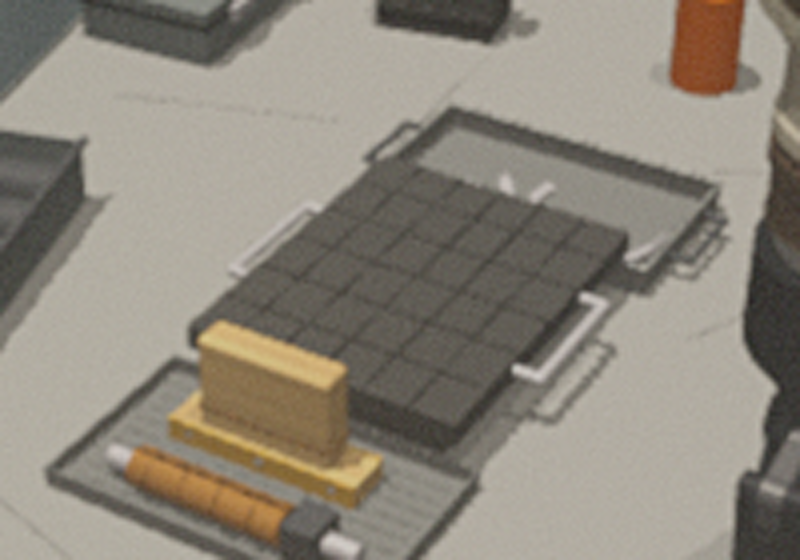

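View pics/tz12.png

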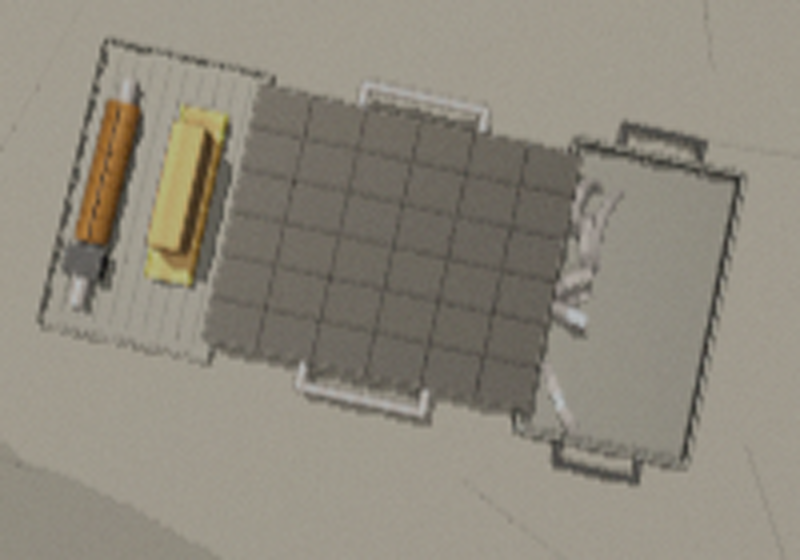

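View pics/s12.png

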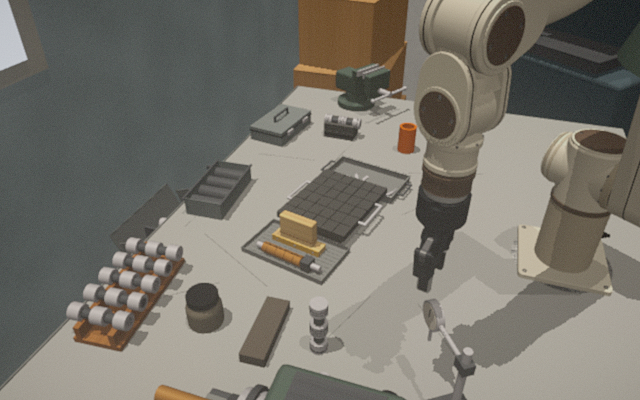

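```bash
python3 -c "
from workcell import bot
print(bot.job_done(), bot.get_obs()['clock'])"
```

```text
the job is handed in; nothing more can be done
the job is handed in; nothing more can be done
```

I wiped all six turnings off the plate into the chip pan in two passes, stood the scraper back in the tool tray, and handed the job in at about 25 s of the 58 s allowed. No verdict was reported.

- **Wiping:** the sole was held about 1.5–2 mm above the lapped face. No pressing force showed at the end of any move, and the last pictures show the plate empty.
- **Chip pan:** the turnings lie bunched along the plate-side wall. One pile looked close to the 30 mm height limit, so I tamped it with the scraper sole, reading about 8 N at most.
    - That did not simply flatten it: two curls now stand upright, tops at about 40 mm. Their middles should be near 20 mm.
    - I worked those heights out from the pictures. The pile is too tangled to measure each turning exactly, so the height of individual pieces is the least certain check.
- **Scraper:** it was lowered until contact (3.6 N read), then released. It looks upright on its sole, about 20 mm from the tray's centre along y and 10 mm along x.
- **Bench and arm:** the lap and the other bystanders in view look unmoved. The arm is clear, with close to zero force on the tool.

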